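# Free the plaque from the clamp of unknown thread

### The arm

A 7-joint arm with a two-finger parallel gripper is mounted at the origin on the work surface. World frame = base frame: x ahead of the robot, y to its left, z up, the work surface at z = 0. Lengths are in m, angles in rad, forces in N, time in s.
With the tool pointing down it reaches from about 0.4 to 0.85 m from the base axis. Payload 10.4 kg.
Tool frame: the origin (TCP) lies at the very end of the fingers, on their centre line; the grasp point (between the pads) lies 19 mm behind it (manip.grip_point_offset is the z of the grasp point in the tool frame, in m); z points along the fingers, y is the direction in which the jaws open and shut (so a half turn about z gives the same grasp; the last joint's range is limited). The gripper opens to 85 mm and grips with 20 to 120 N. Pads are 22 mm wide; open, the fingers measure 114 mm over their backs; the gripper's body (76 mm by 85 mm) begins 54 mm behind the grasp point. The pads swing forward as they close: fully open they stand 13 mm farther back than shut.
Start: joints at [-1.158, 0.332, -0.065, 1.46, 0.022, 1.35, -0.088], TCP at [0.264, 0.567, 0.231] pointing down, gripper open.
Joint ranges: [-2.6, 2.6], [-0.5, 2.12], [-1.47, 1.34], [0.16, 2.42], [-1.27, 4.41], [0.06, 2.06], [-2.6, 2.6]. Speed limits (rad/s): [2.22, 2.22, 2.79, 2.79, 3.14, 3.14, 3.14].

### API

Orientations are given as a unit quaternion [x, y, z, w].
In Python, from workcell import manip, camera, get_calibration, hand_in gives the robot as it stands.
- The arm moves only by the shell command python3 -m pendant 'ROWS' [FORCE]. ROWS is JSON, a list of rows, each a list of 5 numbers: the shift along the tool's x, y, z in units of 40 mm (1.0 is 40 mm), then the turn about the tool's z in units of 6 degrees (1.0 is 6 degrees), then the closure, from 0 (fully open) to 1 (shut). A call has 1 to 5 rows; each row is the pose to reach, as a shift and turn from the pose commanded when the call began, along the tool's axes at that moment; what a row does not reach only later rows make up. A row lasts 1/8 s, in which the tool goes at most 62.5 mm and 10.7 degrees, less where a joint would pass 70% of its speed; a pose out of reach is approached as far as the arm can. A call with a gripper value outside its range is refused whole. The fingers move at their own pace and stop on an object; FORCE is the grip in N (left out, the last holds). Time passes only in rows, so rows that repeat a pose let the fingers close. It gives the time, the measured TCP pose, the force and the opening at its end, in the units of the state.
- manip.get_obs(): the state, without advancing time (a new reading comes with each control period).
- camera(name): name is "side" or "top" or "wrist"; returns (picture, depth): 420x560x3 uint8, red, green, blue; 420x560 float32, m along the optical axis (not along the pixel's ray), 0 where there is no reading.
- get_calibration(name): a dict with "vfov" (degrees; the focal length in pixels is half the picture's height over the tangent of half this angle, whatever the lens; pixels are square), "cx", "cy" (the principal point, pixels), "position" and "rotation" of the camera in the world. Camera axes: x right, y down, z forward; pixel columns grow to the right and rows downward; lengths in m; the calibration is good to about 2 mm. A picture is of the moment at which its call begins: read the wrist's pose just before it. get_calibration takes no time and is no camera call; for the wrist camera it gives the pose at the moment of the call.
- hand_in(): hands the job in, once; it reports no verdict.
The state is a dict: "clock": time; "joint_pos": joint angles; "joint_velocities": joint speeds; "tau": joint torques, N m; "position": TCP position; "ee_rot": TCP orientation; "ft_force": force on the tool from outside, world axes, zero at the start; "torque": the same for the moment, N m; "grip_width": opening from 0.0 (shut) to 1.0 (fully open).
Only numpy, scipy, OpenCV 4.12 (cv2) and the standard library are available. Lean on these libraries where they do the work, as an engineer would, in place of code of your own. Each camera call takes 0.05 s, during which the arm holds its last target.

### The job

The rectangular porcelain plaque is dry and has to go on the kiln slab. One of the two clamps has a left-hand thread and nobody marked which, so find out by trying which way the knob of the clamp that holds the rectangular plaque comes loose, and undo it well, about a sixth of a turn or more; then slide the plaque out from under the pad and set it down gently, painted face up, lengthwise and wholly on the slab. Do not drag the plaque while it is clamped, leave the round plaque tight in its own clamp, and do not disturb the glass, bowl and jar.

Things in the scene. Friction and masses are not known exactly. Their poses are not given: they have to be found in the camera images.
- plaque: rectangular white porcelain plaque with small gilt flowers, 150 x 56 x 10 mm, 0.15 to 0.23 kg, loose, clamped at its end farther from the robot. Origin: centre of its underside, which is 45 mm above the table on the rail; x along its length, z up out of the painted face. It lies centred over its clamp's origin, up to 0.4 rad askew to the rail, long edges overhanging the rail by some 8 to 16 mm
- roundel: round white porcelain plaque, 90 mm across, 10 mm thick, in the other clamp, where it must stay. Its disc is centred 35 mm along its own +x from its origin; the origin lies at the height of its underside, over the origin of its clamp
- clamp_a: one of two identical unmarked grey clamps fixed on the table: base 190 x 70 x 8 mm; a rail 24 mm wide, rubber top 45 mm above the table, from x -60 to +110 mm; a column at x +92 to +116; from it an arm forward to x +36, 85 to 100 mm above the table, holding the vertical screw at x +57. Origin: on the table under the rail; x along the rail to the column (about away from the robot), z up
- clamp_b: the other clamp, like clamp_a in shape and frame. In each, the screw's rubber pad, 18 mm across, presses with up to 8 N through a spring of 1.5 mm travel on the far end of the piece lying on the rail (top of the piece 55 mm above the table). Once undone, the piece slides out along the clamp's -x; 40 mm clears the pad
- knob_a (a joint): turn of clamp_a's knob, rad, counter-clockwise from above positive; 0 = tight, a hard stop; starts within 0.1 of it. One clamp has a left-hand thread, the other a right-hand one; nothing shows which. It goes one way only, 2.2 rad to the other stop, rising 5 mm per rad, with about 0.15 N m, and stays where left. The pad leaves the piece after 0.3 rad; at 1 rad it is about 3.5 mm above it
- knob_b (a joint): turn of clamp_b's knob, rad, counter-clockwise from above positive; 0 = tight, a hard stop; starts within 0.1 of it. One clamp has a left-hand thread, the other a right-hand one; nothing shows which. It goes one way only, 2.2 rad to the other stop, rising 5 mm per rad, with about 0.15 N m, and stays where left. The pad leaves the piece after 0.3 rad; at 1 rad it is about 3.5 mm above it
- knob_a_grip (a point): point on clamp_a's screw axis at the height to grip its dark T-bar knob, 130 mm above the table when tight. The bar is 52 mm long (x of this frame, which turns with the knob; along the rail when the joint is 0), 14 mm thick (y), from 15 mm below to 11 mm above this point; the clamp's arm is 30 mm below it
- knob_b_grip (a point): the same point on clamp_b's knob
- batt: the kiln slab: a bare flat pale slab, 220 x 160 x 18 mm, fixed on the table. Origin: centre of its underside; x along its 220 mm length, z up; top 18 mm above the table
- water_glass: bystander: open glass 70 mm across, 90 mm tall, loose; origin under its centre
- saucer: bystander: small white bowl 90 mm across, 25 mm tall, loose; origin under its centre
- medium_jar: bystander: amber jar 50 mm across, 60 mm tall, loose; origin under its centre
There are look-alikes about, which are no part of the job. Leave any blue or orange look-alike of the clamp_a alone.

How it is judged:
By the outcome, as a careful person would: the job done as asked, in the order asked, and still so for the second after the job is handed in, with the robot touching nothing.
It also fails if it takes over 48 s, if anything falls off the work surface, if the arm or the gripper's body presses on something with over 40 N, if the wrist force passes 120 N, or if a joint passes its speed limit or range.

## Working session

There is one attempt and no reset: what is moved stays moved. The work goes in short steps, Python scripts to look and compute and a shell command to move; the robot and the scene stay as the last step left them, time stands still between calls to the robot, and variables do not carry over. Pictures are saved under pics/ and viewed, and the job is handed in when it is done.

```bash
ls; mkdir -p pics; python3 - <<'E'
from workcell import manip, camera, get_calibration
import cv2
for n in ("top","side"):
    p,d=camera(n); cv2.imwrite(f"pics/{n}0.png",p[...,::-1]); import numpy as np; np.save(f"pics/{n}0d.npy",d); np.save(f"pics/{n}0.npy",p)
    print(n,get_calibration(n))
print(manip.get_obs(), manip.grip_point_offset)
E
```

```text
pics
top {'vfov': 48.984545554336485, 'cx': 284.9591786393854, 'cy': 213.0232157644925, 'position': array([0.32157151, 0.0053056 , 1.26451309]), 'rotation': array([ 0.70632867, -0.70390734,  0.05079229, -0.05508556])}
side {'vfov': 44.860483491131795, 'cx': 289.43489262289717, 'cy': 208.12168008087457, 'position': array([-0.36666076, -1.01206545,  0.85075982]), 'rotation': array([ 0.80850911, -0.29869297,  0.1814453 , -0.47346924])}
{'clock': 0.1, 'joint_pos': array([-1.15761319,  0.33281635, -0.06467638,  1.46087202,  0.02160033,
        1.34988922, -0.08849165]), 'joint_velocities': array([-0.0002785 ,  0.0001462 ,  0.00048849, -0.00302487,  0.00156235,
        0.00337735, -0.0001469 ]), 'tau': array([ 3.03421904e-03, -6.26739550e+01,  4.99683351e-02, -3.92424202e+01,
        1.65309291e-02,  6.93809590e-03,  2.22689033e-05]), 'position': array([0.26369801, 0.5662726 , 0.23058363]), 'ee_rot': array([ 2.16168735e-01,  9.76355807e-01, -6.35936596e-04, -1.06846345e-04]), 'ft_force': array([ 0.06719288, -0.14528808,  0.4471144 ]), 'torque': array([-0.05255159, -0.00548314, -0.00828639]), 'grip_width': 0.9966667459354291} -0.0187
```

View pics/top0.png

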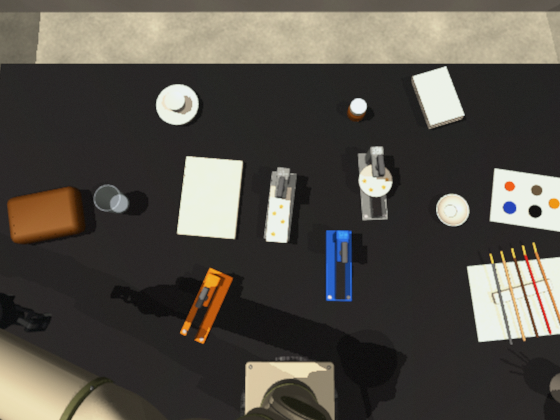

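View pics/side0.png

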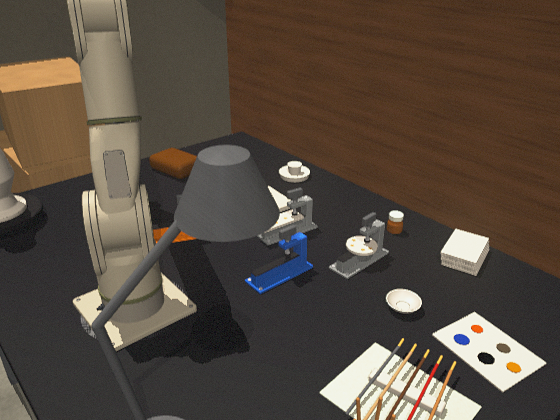

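```bash
cat > h.py <<'E'
import numpy as np, cv2
from scipy.spatial.transform import Rotation as R
from workcell import manip, camera, get_calibration
def cam(n,c=None):
    c=c or get_calibration(n); f=210/np.tan(np.radians(c['vfov'])/2)
    r=np.array(c['rotation']); M=R.from_quat(r).as_matrix() if r.ndim==1 else r
    return f,c['cx'],c['cy'],np.array(c['position']),M
def ray(n,uv,z,c=None):
    f,cx,cy,P,M=cam(n,c); uv=np.atleast_2d(uv).astype(float)
    d=np.c_[(uv[:,0]-cx)/f,(uv[:,1]-cy)/f,np.ones(len(uv))]@M.T
    t=(z-P[2])/d[:,2]; return P+d*t[:,None]
def proj(n,X,c=None):
    f,cx,cy,P,M=cam(n,c); q=(np.atleast_2d(X)-P)@M
    return np.c_[q[:,0]/q[:,2]*f+cx,q[:,1]/q[:,2]*f+cy]
E
python3 - <<'E'
from h import *
p=np.load('pics/top0.npy');d=np.load('pics/top0d.npy')
cv2.imwrite('pics/crop1.png',cv2.resize(p[140:260,170:410,::-1],None,fx=3.3,fy=3.3,interpolation=cv2.INTER_CUBIC))
print(proj('top',[[0.264,0.567,0.231],[0,0,0]]))
for uv in [(211,197),(279,225),(373,185),(330,220)]:
    f,cx,cy,P,M=cam('top'); u,v=uv; D=d[v,u]; print(uv,P+M@np.array([(u-cx)/f*D,(v-cy)/f*D,D]))
E
```

```text
[[ 32.95038792 308.03601386]
 [289.3274574  407.33831982]]
(211, 197) [0.55412945 0.2172842  0.01610474]
(279, 225) [0.47218819 0.02866229 0.05460534]
(373, 185) [ 0.58066806 -0.22215982  0.05528061]
(330, 220) [ 0.49280608 -0.11092362  0.00410595]
```

View pics/crop1.png

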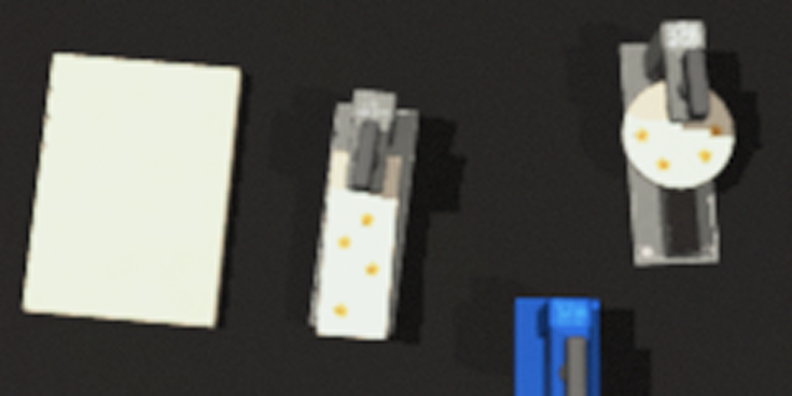

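```bash
python3 - <<'E'
from h import *
p=np.load('pics/top0.npy').astype(int);d=np.load('pics/top0d.npy')
f,cx,cy,P,M=cam('top')
v,u=np.mgrid[0:420,0:560]
X=np.stack([(u-cx)/f*d,(v-cy)/f*d,d],-1)@M.T+P
H=X[...,2]
def rect(m,z,name):
    m=m.astype(np.uint8); n,l,s,c=cv2.connectedComponentsWithStats(m)
    for i in range(1,n):
        if s[i,4]<25: continue
        ys,xs=np.where(l==i); W=ray('top',np.c_[xs,ys],z)[:,:2]
        (cc,wh,a)=cv2.minAreaRect((W*1000).astype(np.float32)); print(name,s[i],np.round(cc,1),np.round(wh,1),round(a,1), np.round(W.mean(0)*1000,1), 'h',round(float(np.median(H[l==i])),4))
roi=np.zeros((420,560),bool); roi[145:260,170:410]=1
bright=(p.min(-1)>170)&roi
rect(bright&(u<255),.018,'slab'); rect((p.min(-1)>120)&roi&(u>255)&(u<300)&(abs(H-.055)<.012),.055,'plaque')
rect(roi&(H>.118)&(H<.16),.141,'knob')
rect(roi&(H>.09)&(H<.115),.1,'arm')
rect(roi&(u>258)&(u<305)&(H>.004)&(H<.13),.0,'clamp all')
E
```

```text
slab [ 177  157   65   82 4448] [555.3 221. ] [158.  217.4] 85.3 [553.8 221. ] h 0.0182
plaque [ 266  186   25   57 1000] [501.8  31.7] [ 55.7 148.8] 85.4 [492.9  32.6] h 0.0552
knob [375 155  10  22 158] [ 612.  -222.4] [54.4 21.6] 4.6 [ 612.1 -224. ] h 0.1404
knob [276 177   9  22 132] [555.8  24.8] [16.2 54.1] 82.4 [555.7  25.1] h 0.1413
knob [339 242   9  18 118] [ 399.5 -129. ] [41.3 19.5] 0.2 [ 398.8 -129.5] h 0.1407
arm [369 147  14  31 225] [ 632.4 -221.8] [33.9 80.7] 88.7 [ 641.5 -219.6] h 0.0999
arm [274 168  16  31 237] [576.7  23.7] [33.7 79.7] 81.9 [584.   21.3] h 0.1
arm [335 231  14  29 237] [ 416.3 -130.5] [33.  71.3] 89.3 [ 426.3 -128.3] h 0.1003
clamp all [ 263  167   33   79 1697] [531.8  28.9] [ 73.9 220.6] 83.8 [528.1  28.8] h 0.0548
```

```bash
cat >> h.py <<'E'
def rel(x,y,z,yaw=None):
    """units from present pose to TCP x,y,z with tool y axis at yaw (deg, mod 180)"""
    o=manip.get_obs(); T=R.from_quat(o['ee_rot']).as_matrix()
    s=T.T@(np.array([x,y,z])-o['position'])/.04
    cur=np.degrees(np.arctan2(T[1,1],T[0,1]))
    t=0 if yaw is None else -((yaw-cur+90)%180-90)/6
    print('rel',np.round(s,3),'turn',round(t,3),'| pos',np.round(o['position'],4),'yaw',round(cur,2),'tilt',np.round(T[:2,2],4),'F',np.round(o['ft_force'],2),'tz',np.round(o['torque'],3),'g',round(o['grip_width'],3),'t',o['clock'],'q7',round(o['joint_pos'][6],2))
def snap(n,name):
    c=get_calibration(n) ; p,d=camera(n); np.savez(f'pics/{name}.npz',p=p,d=d,**c); cv2.imwrite(f'pics/{name}.png',p[...,::-1]); return p,d,c
E
python3 -c "
from h import *
rel(.53,.025,.25,82.4)"
```

```text
rel [-11.747  -9.458  -0.472] turn -2.895 | pos [0.2637 0.5663 0.2306] yaw 65.03 tilt [-0.0005 -0.0012] F [ 0.07 -0.15  0.45] tz [-0.053 -0.005 -0.008] g 0.997 t 0.1 q7 -0.09
```

```bash
python3 -m pendant '[[-1.2,-0.95,-0.45,-0.5,0],[-2.4,-1.9,-0.45,-1,0],[-3.6,-2.9,-0.45,-1.5,0],[-4.8,-3.8,-0.45,-2,0],[-6,-4.8,-0.45,-2.9,0]]'; python3 -c "
from h import *
rel(.53,.025,.25,82.4)"
```

```text
clock: 0.72
position: [0.4009, 0.2893, 0.2491]
ee_rot: [0.065, 0.998, 0.0, -0.0]
ft_force: [1.3, -0.4, 0.5]
grip_width: 0.999
rel [-4.055 -6.135 -0.023] turn 0.03 | pos [0.4009 0.2893 0.2491] yaw 82.58 tilt [-0.0001  0.0001] F [ 1.26 -0.35  0.5 ] tz [ 0.04  -0.055  0.007] g 0.999 t 0.725 q7 0.73
```

```bash
python3 -m pendant '[[-0.8,-1.3,0,0,0],[-1.6,-2.6,0,0,0],[-2.5,-3.9,0,0,0],[-3.4,-5.2,0,0,0],[-3.8,-5.8,0,0,0]]'; python3 -m pendant '[[0,0,0,0,0]]';python3 -c "
from h import *
rel(.53,.025,.25,82.4)
snap('wrist','w1');print(get_calibration('wrist'))"
```

```text
clock: 1.35
position: [0.5212, 0.0374, 0.2491]
ee_rot: [0.068, 0.998, -0.0, 0.0]
ft_force: [-0.7, 0.1, -0.4]
grip_width: 0.999
clock: 1.48
position: [0.5208, 0.0385, 0.2489]
ee_rot: [0.068, 0.998, -0.0, -0.0]
ft_force: [-1.2, 0.5, 0.8]
grip_width: 1.002
rel [-0.274 -0.304 -0.027] turn -0.038 | pos [0.5208 0.0385 0.2489] yaw 82.17 tilt [-0.0005 -0.0009] F [-1.19  0.54  0.75] tz [ 0.061  0.013 -0.007] g 1.002 t 1.475 q7 1.3
{'vfov': 71.00332130071187, 'cx': 279.1962144542997, 'cy': 214.7893722108794, 'position': array([0.45073915, 0.04984695, 0.39126682]), 'rotation': array([0.74568426, 0.65118817, 0.09285738, 0.10623771])}
```

View pics/w1.png

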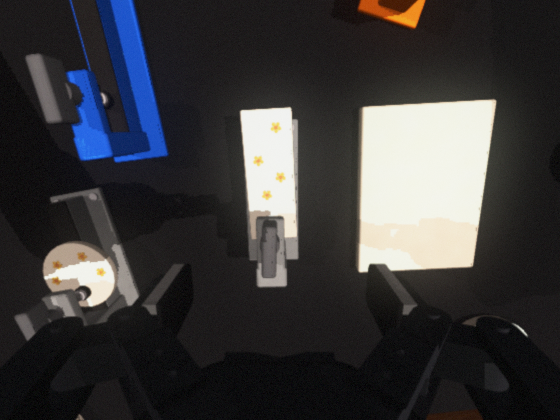

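```bash
python3 - <<'E'
from h import *
z=np.load('pics/w1.npz'); p=z['p'];d=z['d']; c={k:z[k] for k in ('vfov','cx','cy','position','rotation')}
c={k:(v.item() if v.ndim==0 else v) for k,v in c.items()}
cv2.imwrite('pics/crop2.png',cv2.resize(p[95:295,225:315,::-1],None,fx=3,fy=3,interpolation=cv2.INTER_CUBIC))
f,cx,cy,P,M=cam('wrist',c)
v,u=np.mgrid[0:420,0:560]
X=np.stack([(u-cx)/f*d,(v-cy)/f*d,d],-1)@M.T+P; H=X[...,2]
roi=(u>230)&(u<310)&(v>95)&(v<295)
def rect(m,name):
    n,l,s,_=cv2.connectedComponentsWithStats(m.astype(np.uint8))
    for i in range(1,n):
        if s[i,4]<60: continue
        W=X[l==i]; cc,wh,a=cv2.minAreaRect((W[:,:2]*1000).astype(np.float32)); print(name,s[i],np.round(cc,1),np.round(wh,1),round(a,1),np.round(np.median(W,0)*1000,1))
rect(roi&(H>.134)&(H<.16),'knobtop'); rect(roi&(H>.092)&(H<.112),'arm'); rect(roi&(abs(H-.055)<.008),'plaque'); rect(roi&(abs(H-.008)<.006)&(p.min(-1)>60),'base')
r2=(u>340)&(u<500)&(v>90)&(v<280); rect(r2&(abs(H-.018)<.008),'slab')
E
```

```text
knobtop [262 225  15  53 777] [558.2  23.5] [13.3 51.1] 81.4 [556.5  23.7 140.6]
arm [ 256  217   31   70 1085] [577.4  21.2] [33.2 80.1] 82.1 [583.3  25.3  99.3]
plaque [ 240  107   57  132 5658] [502.2  29.9] [ 56.3 150. ] 85.4 [487.8  32.3  54.6]
base [285 119  14 140 688] [534.8  52.2] [ 18.4 188.2] 83.3 [554.7  57.2   7.4]
base [245 170  13  90 306] [559.3  -6.1] [ 11.6 127. ] 83.3 [593.5 -10.3   7.4]
slab [  357    99   139   173 20607] [554.9 219.9] [160.7 220.1] 85.2 [540.3 220.   17.6]
```

View pics/crop2.png

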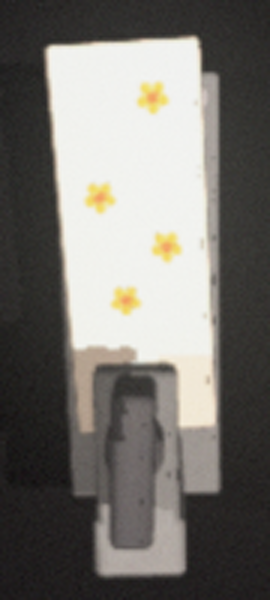

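```bash
python3 -c "
from h import *
rel(.5578,.0238,.113,81.5)"
```

```text
rel [-0.987 -0.292  3.396] turn 0.138 | pos [0.5203 0.0407 0.2489] yaw 82.33 tilt [-0.0008 -0.0001] F [ 0.28  0.99 -0.28] tz [0.078 0.024 0.031] g 0.997 t 1.525 q7 1.3
```

```bash
python3 -m pendant '[[-0.5,-0.15,0.5,0,0],[-1,-0.3,1.2,0.15,0],[-1,-0.3,1.9,0.15,0],[-1,-0.3,2.4,0.15,0],[-1,-0.3,2.4,0.15,0]]' 30;python3 -c "
from h import *
rel(.5578,.0238,.113,81.5)"
```

```text
clock: 2.15
position: [0.5572, 0.0257, 0.1518]
ee_rot: [0.073, 0.997, -0.0, -0.002]
ft_force: [-0.4, -0.1, -0.5]
grip_width: 1.001
rel [-0.026 -0.044  0.97 ] turn 0.026 | pos [0.5572 0.0257 0.1518] yaw 81.66 tilt [-0.0033 -0.    ] F [-0.38 -0.07 -0.55] tz [-0.051  0.016  0.034] g 1.001 t 2.15 q7 1.38
```

```bash
python3 -m pendant '[[-0.02,-0.04,0.5,0,0],[-0.02,-0.04,0.97,0,0],[-0.02,-0.04,0.97,0,0],[-0.02,-0.04,0.97,0,0.5]]' 30;python3 -c "
from h import *
rel(.5578,.0238,.113,81.5)
snap('side','s1');snap('wrist','w2')"
```

```text
clock: 2.65
position: [0.5594, 0.0227, 0.1152]
ee_rot: [0.074, 0.997, 0.0, 0.0]
ft_force: [-0.5, -0.5, 0.7]
grip_width: 0.819
rel [0.044 0.022 0.055] turn 0.008 | pos [0.5594 0.0227 0.1152] yaw 81.55 tilt [0.0007 0.0003] F [-0.51 -0.47  0.66] tz [-0.009 -0.02   0.037] g 0.819 t 2.65 q7 1.4
```

View pics/w2.png

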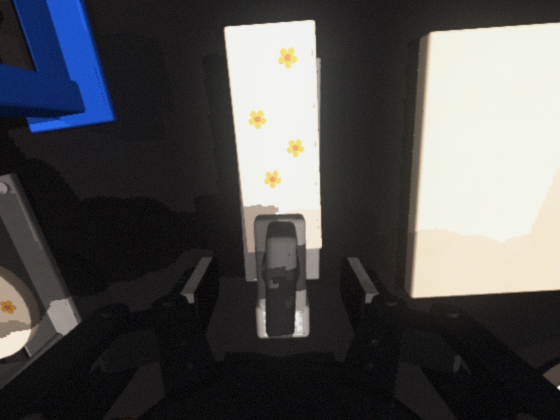

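The picture shows the T-bar (about 282,280) centred between the pads (205 and 357); the plaque lies above it. Closing.

```bash
python3 -m pendant '[[0.02,0.02,0.05,0,0.7],[0.02,0.02,0.05,0,1],[0.02,0.02,0.05,0,1],[0.02,0.02,0.05,0,1],[0.02,0.02,0.05,0,1]]' 40;python3 -c "
from h import *
rel(.5578,.0238,.113,81.5)"
```

```text
clock: 3.38
position: [0.5584, 0.0233, 0.1127]
ee_rot: [0.074, 0.997, 0.0, 0.0]
ft_force: [-1.9, -0.0, 4.8]
grip_width: 0.209
rel [ 0.017  0.01  -0.008] turn 0.005 | pos [0.5584 0.0233 0.1127] yaw 81.53 tilt [0.     0.0002] F [-1.89 -0.03  4.77] tz [0.055 0.391 0.011] g 0.209 t 3.375 q7 1.4
```

```bash
python3 -m pendant '[[0,0,0,0,1],[0,0,0,0.5,1],[0,0,0,1,1],[0,0,0,1.5,1],[0,0,0,1.5,1]]' 40;python3 -c "
from h import *
rel(.5578,.0238,.113,81.5)"
```

```text
clock: 4.0
position: [0.5586, 0.0233, 0.1132]
ee_rot: [0.152, 0.988, 0.0, 0.0]
ft_force: [-4.7, -0.8, 10.0]
grip_width: 0.209
rel [0.022 0.005 0.005] turn -1.501 | pos [0.5586 0.0233 0.1132] yaw 72.49 tilt [0.0004 0.0004] F [-4.69 -0.79 10.03] tz [-0.065  0.96   0.088] g 0.209 t 4.0 q7 1.25
```

```bash
python3 -m pendant '[[0.02,0,-0.02,1,1],[0.02,0,-0.05,2,1],[0.02,0,-0.05,2,1]]' 40;python3 -c "
from h import *
rel(.5578,.0238,.113,81.5);snap('wrist','w3')"
```

```text
clock: 4.38
position: [0.5582, 0.0234, 0.1145]
ee_rot: [0.254, 0.967, 0.0, 0.001]
ft_force: [2.2, -1.2, -0.4]
grip_width: 0.205
rel [0.014 0.003 0.038] turn -3.489 | pos [0.5582 0.0234 0.1145] yaw 60.57 tilt [ 0.0013 -0.0003] F [ 2.24 -1.21 -0.42] tz [-0.223 -0.614  0.007] g 0.205 t 4.375 q7 1.05
```

View pics/w3.png

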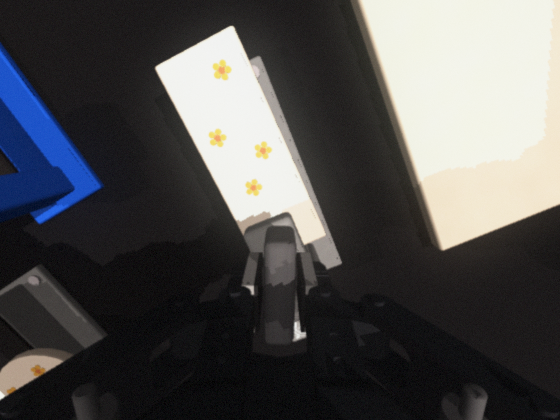

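The bar has turned with the fingers, still vertical between them while the rail is 21° askew, so clockwise loosens. Carry on.

```bash
python3 -m pendant '[[0,0,-0.02,1.5,1],[0,0,-0.04,3,1],[0,0,-0.06,4.5,1],[0,0,-0.08,6,1],[0,0,-0.08,6,1]]' 40; python3 -m pendant '[[0,0,-0.02,1.5,1],[0,0,-0.04,3,1],[0,0,-0.05,4,1],[0,0,-0.05,4,1]]' 40;python3 -c "
from h import *
rel(.5578,.0238,.113,81.5);snap('wrist','w4')"
```

```text
clock: 5.05
position: [0.5581, 0.0235, 0.1177]
ee_rot: [0.54, 0.842, 0.0, 0.001]
ft_force: [4.1, -1.0, -2.5]
grip_width: 0.206
clock: 5.55
position: [0.5582, 0.0234, 0.1198]
ee_rot: [0.702, 0.712, 0.0, 0.0]
ft_force: [4.5, -0.3, -2.3]
grip_width: 0.201
rel [ 0.009 -0.009  0.17 ] turn -13.448 | pos [0.5582 0.0234 0.1198] yaw 0.81 tilt [ 0.0011 -0.0002] F [ 4.5  -0.29 -2.33] tz [-0.264 -1.153 -0.044] g 0.201 t 5.55 q7 0.05
```

View pics/w4.png

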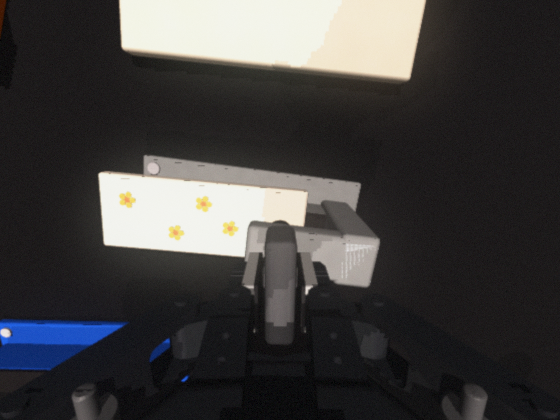

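```bash
python3 -m pendant '[[0,0,0,0,0.6],[0,0,0,0,0.3],[0,0,-0.5,0,0.1],[0,0,-1.5,0,0],[0,0,-2,0,0]]' 40; python3 -c "
from h import *
rel(.467,.033,.2,85.4)"
```

```text
clock: 6.22
position: [0.5579, 0.0235, 0.2015]
ee_rot: [0.703, 0.711, 0.001, 0.0]
ft_force: [0.1, 0.4, 0.3]
grip_width: 0.999
rel [ 0.263 -2.27   0.036] turn -14.126 | pos [0.5579 0.0235 0.2015] yaw 0.64 tilt [0.0012 0.0008] F [0.14 0.42 0.25] tz [-0.035  0.028  0.019] g 0.999 t 6.225 q7 0.01
```

```bash
python3 -m pendant '[[0.05,-0.5,0,-1.7,0],[0.1,-1,0,-3.4,0],[0.2,-1.6,0,-5.1,0],[0.25,-2.27,0,-6.8,0],[0.26,-2.27,0,-8.5,0]]' 40; python3 -m pendant '[[0,0,0,-1.7,0],[0,0,0,-3.4,0],[0,0,0,-5.1,0],[0,0,0,-5.6,0],[0,0,0,-5.6,0]]'; python3 -c "
from h import *
rel(.467,.033,.2,85.4)
snap('wrist','w5');snap('top','t5')"
```

```text
clock: 6.85
position: [0.4651, 0.0333, 0.1997]
ee_rot: [0.325, 0.946, 0.0, -0.001]
ft_force: [0.2, -0.6, 0.7]
grip_width: 0.998
clock: 7.48
position: [0.4664, 0.0331, 0.1996]
ee_rot: [0.042, 0.999, 0.0, -0.0]
ft_force: [0.2, -0.2, -0.1]
grip_width: 0.997
rel [-0.014 -0.001 -0.009] turn -0.034 | pos [0.4664 0.0331 0.1996] yaw 85.19 tilt [-0.0005  0.0001] F [ 0.2  -0.15 -0.12] tz [ 0.028 -0.005 -0.02 ] g 0.997 t 7.475 q7 1.32
```

View pics/w5.png

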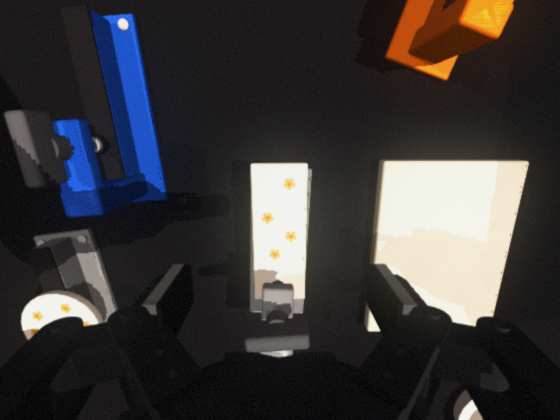

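```bash
python3 - <<'E'
from h import *
z=np.load('pics/w5.npz'); p=z['p'];d=z['d']; c={k:z[k] for k in ('vfov','cx','cy','position','rotation')}
c={k:(v.item() if v.ndim==0 else v) for k,v in c.items()}
f,cx,cy,P,M=cam('wrist',c); v,u=np.mgrid[0:420,0:560]
X=np.stack([(u-cx)/f*d,(v-cy)/f*d,d],-1)@M.T+P; H=X[...,2]
def rect(m,name):
    n,l,s,_=cv2.connectedComponentsWithStats(m.astype(np.uint8))
    for i in range(1,n):
        if s[i,4]<200: continue
        W=X[l==i]; cc,wh,a=cv2.minAreaRect((W[:,:2]*1000).astype(np.float32)); print(name,s[i],np.round(cc,1),np.round(wh,1),round(a,1),np.round(np.median(W,0)*1000,1))
roi=(u>235)&(u<320)&(v>150)&(v<360)
rect(roi&(abs(H-.055)<.008),'plaque'); rect(roi&(H>.13),'knob');rect((u>350)&(v>150)&(v<340)&(abs(H-.018)<.006),'slab')
rel(.467,.033,.041,85.4)
E
```

```text
plaque [ 251  162   57  137 6841] [501.8  29.9] [ 56.  149.3] 85.4 [488.6  31.3  54.6]
knob [ 236  321   84   39 2280] [481.5  21.7] [169.5  51.9] 1.1 [552.3  26.9 147.3]
slab [  372   160   157   166 19009] [550.1 220.1] [161.  210.8] 85.2 [521.  229.4  17.6]
rel [-1.200e-02 -1.000e-03  3.966e+00] turn -0.05 | pos [0.4666 0.0331 0.1997] yaw 85.1 tilt [-0.0003  0.0001] F [ 0.    0.27 -0.65] tz [-0.016  0.051  0.006] g 1.002 t 7.575 q7 1.31
```

Plaque is unmoved at (501.8, 29.9) and the knob is up 7 mm. Go down over the near half.

```bash
python3 -m pendant '[[0,0.01,1,-0.05,0],[0,0.01,2,-0.05,0],[0,0.01,3,-0.05,0],[0,0.01,3.7,-0.05,0],[0,0.01,3.97,-0.05,0]]' 25; python3 -m pendant '[[0,0,0,0,0.2],[0,0,0,0,0.35],[0,0,0,0,0.45],[0,0,0,0,0.45],[0,0,0,0,0.45]]' 25; python3 -c "
from h import *
rel(.467,.033,.041,85.4)
snap('wrist','w6');snap('side','s6')"
```

```text
clock: 8.2
position: [0.4659, 0.0333, 0.0396]
ee_rot: [0.04, 0.999, -0.0, -0.001]
ft_force: [0.7, 0.3, 1.1]
grip_width: 0.999
clock: 8.82
position: [0.4676, 0.0336, 0.0421]
ee_rot: [0.04, 0.999, 0.001, 0.001]
ft_force: [-2.4, -1.0, 6.1]
grip_width: 0.65
rel [ 0.013 -0.016  0.028] turn 0.002 | pos [0.4676 0.0336 0.0421] yaw 85.41 tilt [0.0017 0.001 ] F [-2.38 -0.98  6.14] tz [-0.285  0.459 -0.048] g 0.65 t 8.825 q7 1.45
```

View pics/w6.png

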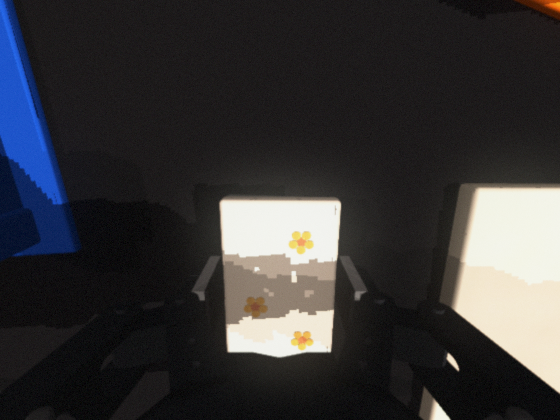

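```bash
python3 -m pendant '[[0.15,0.01,0,0,0.45],[0.3,0.01,0,0,0.45],[0.3,0.01,0,0,0.45]]' 25; python3 -m pendant '[[0.25,0.01,0,0,0.45],[0.5,0.02,0,0,0.45],[0.75,0.03,0,0,0.45],[0.95,0.04,0,0,0.45],[0.95,0.04,0,0,0.45]]' 25; python3 -c "
from h import *
rel(.467,.033,.041,85.4)
snap('wrist','w7');snap('top','t7')"
```

```text
clock: 9.3
position: [0.4559, 0.0353, 0.0421]
ee_rot: [0.04, 0.999, 0.001, 0.002]
ft_force: [3.0, -0.6, 8.3]
grip_width: 0.646
clock: 9.93
position: [0.4169, 0.0399, 0.0415]
ee_rot: [0.04, 0.999, 0.001, 0.001]
ft_force: [-1.1, 0.3, 9.5]
grip_width: 0.643
rel [-1.261 -0.073  0.015] turn 0.009 | pos [0.4169 0.0399 0.0415] yaw 85.45 tilt [0.0011 0.0011] F [-1.09  0.33  9.48] tz [-0.07   0.037 -0.02 ] g 0.643 t 9.925 q7 1.35
```

View pics/w7.png

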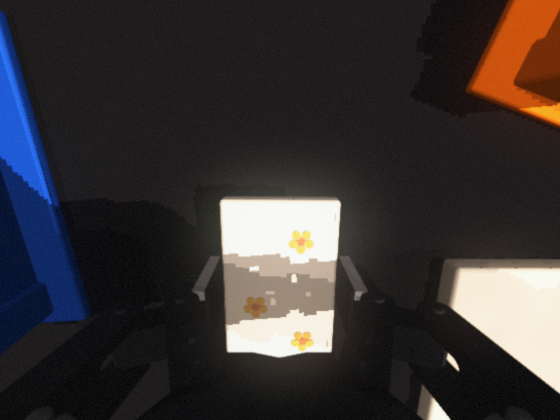

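View pics/t7.png

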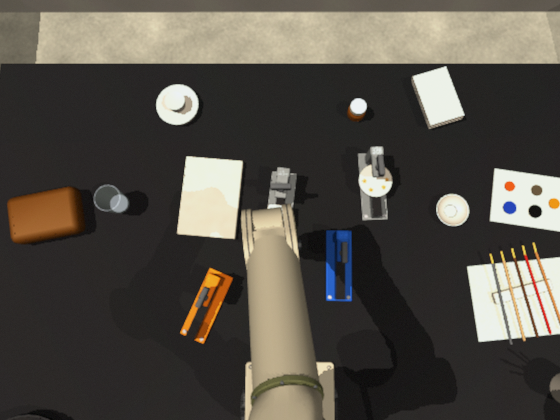

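```bash
python3 -m pendant '[[0,0,0,0,0.3],[0,0,0,0,0.15],[0,0,0,0,0.1],[-0.4,0,-0.08,0,0.1],[-0.87,0,-0.08,0,0.1]]' 30; python3 -m pendant '[[0,0,0,0,0.1],[0,0,0,0,0.1]]'; python3 -c "
from h import *
rel(.452,.0365,.044,85.4)
snap('wrist','w8');snap('side','s8')"
```

```text
clock: 10.65
position: [0.452, 0.0368, 0.0441]
ee_rot: [0.04, 0.999, 0.0, -0.0]
ft_force: [-0.2, 0.5, -0.2]
grip_width: 0.9
clock: 10.9
position: [0.4509, 0.0366, 0.0437]
ee_rot: [0.04, 0.999, -0.0, -0.001]
ft_force: [-0.5, -0.3, -0.8]
grip_width: 0.904
rel [-0.028  0.    -0.007] turn 0.004 | pos [0.4509 0.0366 0.0437] yaw 85.42 tilt [-0.0012 -0.0003] F [-0.49 -0.25 -0.8 ] tz [ 0.001 -0.039  0.031] g 0.904 t 10.9 q7 1.42
```

View pics/w8.png

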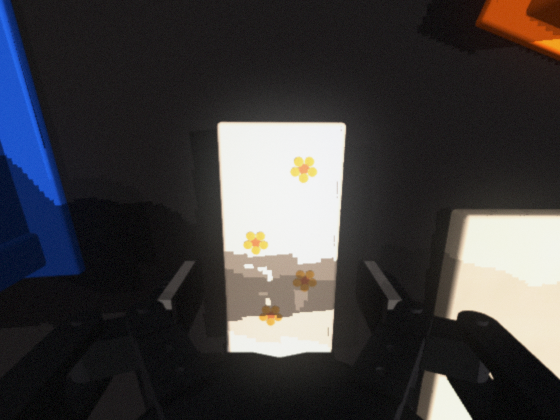

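```bash
python3 -c "
import cv2
p=cv2.imread('pics/s8.png'); cv2.imwrite('pics/s8c.png',cv2.resize(p[160:280,200:360],None,fx=5,fy=5,interpolation=cv2.INTER_CUBIC))"
```

```text
(no output)
```

View pics/s8c.png

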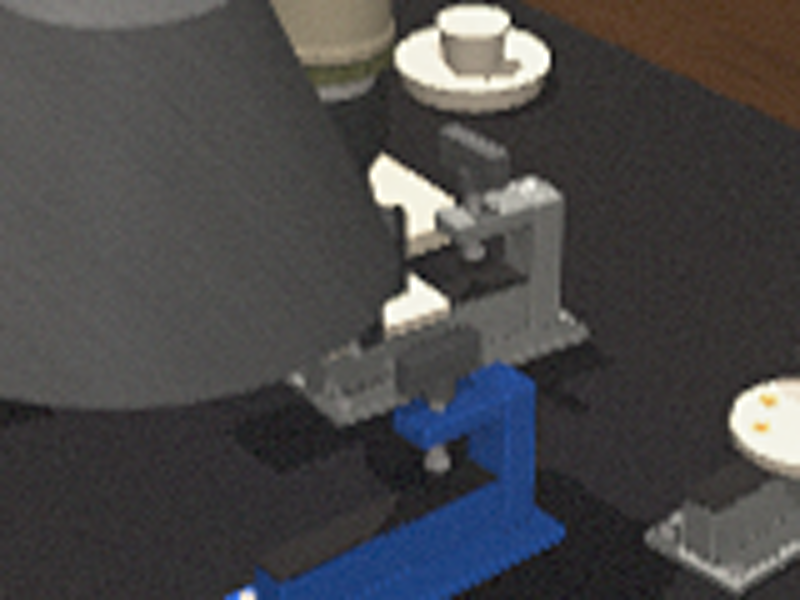

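```bash
python3 - <<'E'
from h import *
for nm in ('w7','w8'):
    z=np.load(f'pics/{nm}.npz'); p=z['p'];d=z['d']; c={k:z[k] for k in ('vfov','cx','cy','position','rotation')}
    c={k:(v.item() if v.ndim==0 else v) for k,v in c.items()}
    f,cx,cy,P,M=cam('wrist',c); v,u=np.mgrid[0:420,0:560]
    X=np.stack([(u-cx)/f*d,(v-cy)/f*d,d],-1)@M.T+P; H=X[...,2]
    for v in range(250,300,6): print(nm,v,[round(float(H[v,u])*1000) for u in range(352,402,4)])
E
```

```text
w7 250 [1, -1, -1, 0, 0, -1, 0, -1, -1, 0, -1, 0, -1]
w7 256 [1, -1, 0, -1, 0, 0, 0, 0, -1, 0, 0, 0, 0]
w7 262 [57, -1, -1, 0, -1, -1, 0, -1, -1, -1, -1, -1, 0]
w7 268 [63, 56, 55, 56, -1, -1, -1, -1, 0, -1, 0, 0, 1]
w7 274 [69, 69, 62, 62, 61, -1, 0, 0, 0, 0, 0, -1, 0]
w7 280 [76, 76, 74, 66, 66, 66, -1, -1, 0, -1, 0, 0, -1]
w7 286 [79, 80, 80, 79, 72, 71, 72, 0, -1, 0, -1, -1, 0]
w7 292 [83, 84, 82, 83, 85, 86, 88, 86, -1, 0, 0, 0, 0]
w7 298 [82, 84, 90, 90, 90, 90, 92, 93, 91, 89, 89, 0, 0]
w8 250 [0, 0, -1, 0, -1, 1, 0, -1, 0, 1, 0, 0, 0]
w8 256 [0, -1, -1, 0, -1, 0, -1, 0, 0, 0, 1, 0, 0]
w8 262 [0, 1, 58, 59, 58, 58, 0, -1, 0, -1, 0, -1, 0]
w8 268 [-1, -1, 59, 65, 65, 66, 66, 1, -1, 0, 0, 0, -1]
w8 274 [0, 0, 59, 65, 71, 71, 72, 72, 63, 64, -1, 0, -1]
w8 280 [-1, -1, 60, 65, 71, 76, 75, 77, 76, 78, 69, 69, -1]
w8 286 [0, 54, 60, 67, 72, 76, 81, 82, 82, 82, 81, 75, 74]
w8 292 [-1, 55, 61, 67, 73, 77, 83, 86, 86, 86, 87, 85, 79]
w8 298 [0, -1, 62, 68, 73, 79, 82, 86, 90, 90, 91, 91, 90]
```

```bash
python3 -m pendant '[[-0.03,0,0.04,0,0.2],[-0.03,0,0.04,0,0.35],[-0.03,0,0.04,0,0.45],[-0.03,0,0.04,0,0.45],[-0.03,0,0.04,0,0.45]]' 40; python3 -m pendant '[[0,0,0,0,0.5],[0,0,0,0,0.5],[0,0,-0.1,0,0.5],[0,0,-0.3,0,0.5],[0,0,-0.3,0,0.5]]' 40; python3 - <<'E'
from h import *
rel(.452,.0365,.044,85.4)
p,d,c=snap('wrist','w9')
f,cx,cy,P,M=cam('wrist',c); v,u=np.mgrid[0:420,0:560]
X=np.stack([(u-cx)/f*d,(v-cy)/f*d,d],-1)@M.T+P; H=X[...,2]
m=(p.min(-1)>110)&(u>200)&(u<350)&(v>60)&(v<360)&(H>.03)
W=X[m]; A=np.c_[W[:,:2],np.ones(len(W))]; print('plane',np.linalg.lstsq(A,W[:,2],rcond=None)[0],np.median(W,0))
for v in range(256,284,2): print(v,[round(float(H[v,u])*1000) for u in range(330,376,3)])
E
```

```text
clock: 11.62
position: [0.4528, 0.0367, 0.0427]
ee_rot: [0.04, 0.999, 0.0, -0.0]
ft_force: [-2.0, -0.5, 5.9]
grip_width: 0.636
clock: 12.25
position: [0.4534, 0.0367, 0.0552]
ee_rot: [0.04, 0.999, 0.0, 0.001]
ft_force: [0.4, -0.5, -1.9]
grip_width: 0.639
rel [ 0.036 -0.009  0.279] turn 0.005 | pos [0.4534 0.0367 0.0552] yaw 85.43 tilt [0.0012 0.0006] F [ 0.36 -0.47 -1.87] tz [ 0.064 -0.019  0.009] g 0.639 t 12.25 q7 1.41
plane [-0.01350073 -0.00136585  0.07352618] [0.42235697 0.03945901 0.06698397]
256 [66, 67, 68, 64, 63, 65, 64, 0, 0, 0, 1, 1, 2, -1, -1, 1]
258 [66, 68, 67, 67, 66, 67, 67, 0, 0, -1, -1, 0, 0, -1, 0, 0]
260 [67, 68, 66, 69, 68, 68, 69, 0, 0, -1, 0, -1, -1, 0, 0, -1]
262 [67, 67, 66, 70, 70, 71, 72, 70, 197, -1, 0, 0, -2, -1, 0, 0]
264 [67, 67, 68, 72, 72, 73, 74, 73, 0, -1, 0, -1, -1, 0, -1, 0]
266 [67, 68, 68, 75, 74, 76, 74, 75, 67, 66, 66, -1, 0, -1, -1, 0]
268 [66, 67, 67, 75, 77, 77, 77, 77, 77, 69, 70, 69, -1, -1, 0, 0]
270 [68, 66, 69, 74, 79, 78, 79, 80, 79, 72, 71, 71, 72, -1, 0, -1]
272 [67, 67, 69, 75, 81, 82, 80, 81, 80, 81, 74, 73, 74, -2, 0, -1]
274 [66, 68, 68, 74, 81, 81, 83, 83, 82, 83, 75, 75, 75, -1, 0, -1]
276 [67, 66, 69, 76, 82, 86, 85, 85, 85, 84, 77, 77, 77, 77, 0, 0]
278 [66, 67, 70, 75, 82, 86, 86, 86, 86, 87, 86, 80, 80, 79, -1, -1]
280 [67, 67, 69, 76, 82, 87, 88, 88, 88, 87, 89, 81, 80, 81, 80, -1]
282 [68, 67, 70, 76, 81, 87, 89, 89, 89, 90, 197, 84, 82, 83, 82, 0]
```

View pics/w9.png

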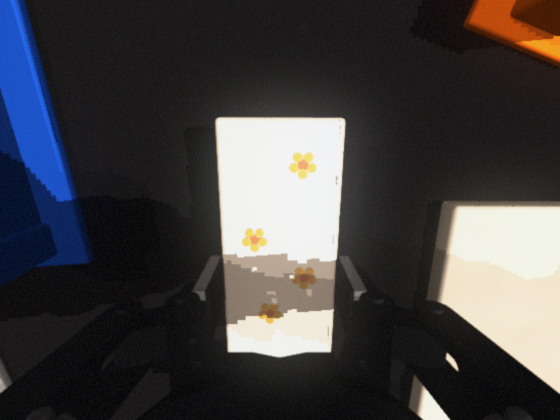

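```bash
python3 -m pendant '[[0,0,-0.3,0,0.5],[0,0,-0.8,0,0.5],[0,0.0,-1.3,0,0.5],[0,-0.4,-1.5,0,0.5],[0,-1.0,-1.5,0,0.5]]' 40;python3 -m pendant '[[0,-0.6,0,0,0.5],[0,-1.2,0,0,0.5],[-0.2,-1.8,0,0,0.5],[-0.7,-2.4,0,0,0.5],[-1.2,-2.8,0,0,0.5]]'; python3 -c "
from h import *
rel(.5565,.220,.06,85.2)"
```

```text
clock: 12.92
position: [0.45, -0.0042, 0.1151]
ee_rot: [0.039, 0.999, 0.0, 0.001]
ft_force: [-0.0, -0.6, -2.4]
grip_width: 0.644
clock: 13.55
position: [0.4857, -0.1142, 0.1128]
ee_rot: [0.041, 0.999, 0.005, -0.004]
ft_force: [-17.5, 44.2, -0.4]
grip_width: 0.641
rel [-1.096  8.457  1.397] turn 0.021 | pos [ 0.4857 -0.1142  0.1128] yaw 85.32 tilt [-0.008   0.0109] F [-17.53  44.15  -0.38] tz [ 9.632  3.822 -3.229] g 0.641 t 13.55 q7 1.77
```

I sent that the wrong way: +y of the tool is +y of the world. The arm touched something, so I'm backing off the way it came.

```bash
python3 -m pendant '[[0.2,0.4,0,0,0.5],[0.6,1.0,0,0,0.5],[0.8,1.6,0,0,0.5],[0.8,1.6,0,0,0.5]]' 40; python3 -c "
from h import *
rel(.5565,.220,.06,85.2)
snap('wrist','w10');snap('top','t10');snap('side','s10')"
```

```text
clock: 14.05
position: [0.4612, -0.0517, 0.1143]
ee_rot: [0.039, 0.999, 0.0, -0.0]
ft_force: [-0.1, -0.0, -1.8]
grip_width: 0.64
rel [-1.849  6.956  1.362] turn 0.058 | pos [ 0.4612 -0.0517  0.1143] yaw 85.55 tilt [-0.0006  0.0008] F [-0.08 -0.02 -1.75] tz [ 0.04  -0.048  0.024] g 0.64 t 14.05 q7 1.57
```

View pics/w10.png

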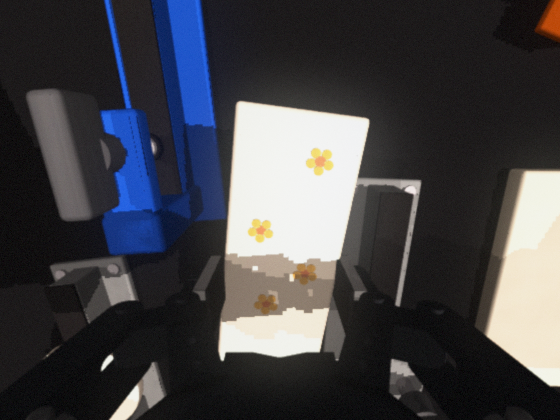

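View pics/t10.png

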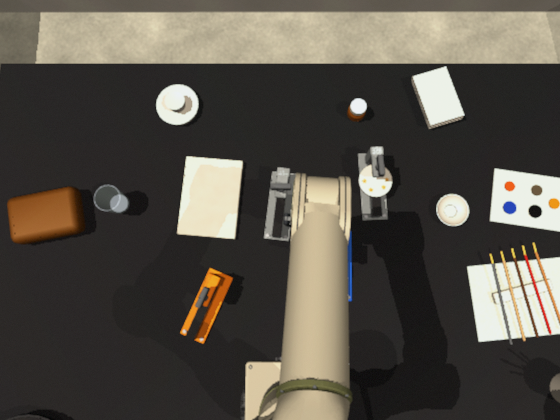

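View pics/s10.png

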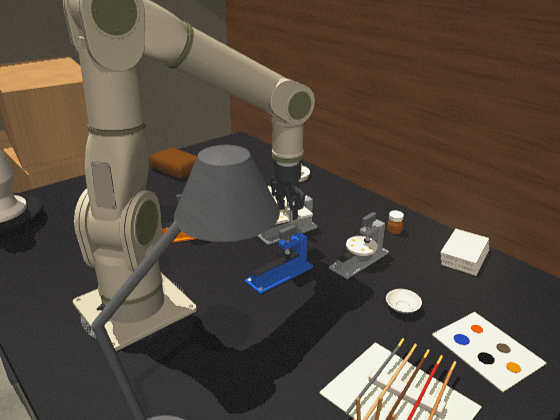

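```bash
cat > pl.py <<'E'
from h import *
def plq(name):
    p,d,c=snap('wrist',name)
    f,cx,cy,P,M=cam('wrist',c); v,u=np.mgrid[0:420,0:560]
    X=np.stack([(u-cx)/f*d,(v-cy)/f*d,d],-1)@M.T+P; H=X[...,2]; o=manip.get_obs(); z=o['position'][2]
    m=(p.min(-1)>60)&(u>195)&(u<385)&(v<355)&(abs(H-z-.012)<.014)&(X[...,0]<o['position'][0]+.1)
    n,l,s,_=cv2.connectedComponentsWithStats(m.astype(np.uint8)); k=1+np.argmax(s[1:,4]); m=l==k
    W=X[m]; A=np.c_[W[:,:2]-o['position'][:2],np.ones(len(W))]; print('plane',np.round(np.linalg.lstsq(A,W[:,2]-z,rcond=None)[0],4))
    cc,wh,a=cv2.minAreaRect((W[:,:2]*1000).astype(np.float32)); print('plaque',np.round(cc,1),np.round(wh,1),round(a,1),s[k])
    rel(.5565,.22,.19,85.2)
E
python3 -m pendant '[[0,0,-0.5,0,0.5],[0,0,-1.2,0,0.5],[0,0,-1.9,0,0.5],[0,0,-1.9,0,0.5]]' 40; python3 -c "
from pl import *
plq('w11')"
```

```text
clock: 14.7
position: [0.4631, -0.0535, 0.192]
ee_rot: [0.041, 0.999, 0.0, 0.002]
ft_force: [0.1, 0.1, -2.0]
grip_width: 0.639
plane [-0.0497  0.0132  0.0127]
plaque [450.7 -49. ] [ 61. 132.] 78.1 [  218   101   152   254 28831]
rel [-1.794  7.001  0.022] turn 0.026 | pos [ 0.4623 -0.0533  0.1907] yaw 85.36 tilt [0.0012 0.0004] F [-0.49 -0.57 -2.61] tz [-0.     0.012  0.013] g 0.641 t 14.75 q7 1.5
```

```bash
python3 -m pendant '[[0,0.5,0,0,0.5],[-0.2,1.3,0,-0.3,0.5],[-0.5,2.2,0,-0.6,0.5],[-0.9,3.2,0,-0.9,0.5],[-1.1,4.2,0,-1.23,0.5]]' 40; python3 -c "
from h import *
rel(.5565,.22,.10,92.6)"
```

```text
clock: 15.38
position: [0.5197, 0.1143, 0.1892]
ee_rot: [-0.026, 1.0, -0.0, -0.001]
ft_force: [1.0, -1.0, -0.7]
grip_width: 0.638
rel [-1.059  2.592  2.229] turn 0.068 | pos [0.5197 0.1143 0.1892] yaw 93.01 tilt [-0.0011 -0.0005] F [ 1.02 -0.98 -0.65] tz [-0.035 -0.074 -0.004] g 0.638 t 15.375 q7 1.4
```

```bash
python3 -m pendant '[[-0.3,0.6,0,0,0.5],[-0.7,1.4,0.3,0.05,0.5],[-1,2.1,0.8,0.05,0.5],[-1.05,2.55,1.3,0.05,0.5],[-1.05,2.55,1.8,0.05,0.5]]' 40;python3 -m pendant '[[0,0,0,0,0.5],[0,0,0,0,0.5]]' 40; python3 -c "
from pl import *
plq('w12')
rel(.5565,.22,.02,92.6)"
```

```text
clock: 16.0
position: [0.5551, 0.2178, 0.1161]
ee_rot: [-0.024, 1.0, -0.0, -0.001]
ft_force: [0.9, -0.8, -2.2]
grip_width: 0.642
clock: 16.25
position: [0.5563, 0.2153, 0.1189]
ee_rot: [-0.022, 1.0, 0.0, 0.0]
ft_force: [0.1, 0.6, -1.0]
grip_width: 0.642
plane [-0.0524  0.0031  0.0109]
plaque [540.  215.2] [130.3  79.6] 2.4 [  200   101   170   254 29221]
rel [-0.006  0.116 -1.768] turn 1.215 | pos [0.5565 0.2154 0.1193] yaw 92.49 tilt [0.0009 0.0005] F [ 1.14  0.54 -2.04] tz [ 0.01  -0.012 -0.031] g 0.645 t 16.3 q7 1.32
rel [-2.000e-03  1.140e-01  2.482e+00] turn -0.018 | pos [0.5565 0.2154 0.1193] yaw 92.49 tilt [0.0009 0.0005] F [ 1.14  0.54 -2.04] tz [ 0.01  -0.012 -0.031] g 0.645 t 16.3 q7 1.32
```

View pics/w12.png

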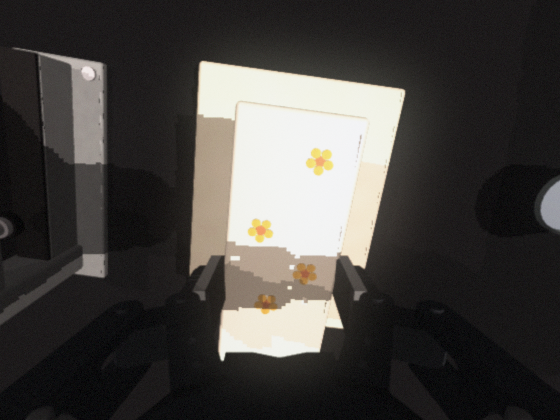

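The plaque hangs over the slab, its near edge (238,104)-(367,120) parallel to the slab's near edge. Lowering.

```bash
python3 -m pendant '[[0,0.1,0.6,0,0.5],[0,0.1,1.2,0,0.5],[0,0.1,1.8,0,0.5],[0,0.1,2.15,0,0.5],[0,0.1,2.25,0,0.5]]' 40;python3 -m pendant '[[0,0,0.03,0,0.5],[0,0,0.06,0,0.5],[0,0,0.09,0,0.5],[0,0,0.12,0,0.5],[0,0,0.12,0,0.5]]' 40; python3 -c "
from h import *
rel(.5565,.22,.02,92.6)"
```

```text
clock: 16.92
position: [0.556, 0.2194, 0.0284]
ee_rot: [-0.022, 1.0, 0.0, -0.0]
ft_force: [-0.7, -0.4, -1.1]
grip_width: 0.637
clock: 17.55
position: [0.5559, 0.2195, 0.0237]
ee_rot: [-0.022, 1.0, 0.0, -0.0]
ft_force: [-0.3, 0.6, -1.0]
grip_width: 0.644
rel [-0.015  0.012  0.092] turn -0.015 | pos [0.5559 0.2195 0.0237] yaw 92.51 tilt [-0.      0.0001] F [-0.26  0.64 -0.97] tz [-0.011 -0.015  0.012] g 0.644 t 17.55 q7 1.36
```

```bash
python3 -m pendant '[[0,0,0.03,0,0.5],[0,0,0.06,0,0.5],[0,0,0.08,0,0.5],[0,0,0.08,0,0.5]]' 40; python3 -m pendant '[[0,0,0.03,0,0.5],[0,0,0.06,0,0.5],[0,0,0.06,0,0.5]]' 30; python3 -c "
from pl import *
plq('w13')"
```

```text
clock: 18.05
position: [0.5559, 0.2195, 0.0204]
ee_rot: [-0.022, 1.0, 0.0, -0.0]
ft_force: [-0.5, 0.7, -2.8]
grip_width: 0.645
clock: 18.42
position: [0.5559, 0.2195, 0.0181]
ee_rot: [-0.022, 1.0, 0.0, -0.0]
ft_force: [-0.1, 0.6, -0.1]
grip_width: 0.644
plane [ 0.0662 -0.0027  0.009 ]
plaque [526.8 227. ] [102.5 166.7] 88.1 [  196    18   189   337 54223]
rel [-0.014  0.011 -4.297] turn 1.219 | pos [0.5559 0.2196 0.0181] yaw 92.51 tilt [-0.      0.0001] F [-1.52  0.08  0.4 ] tz [-0.061  0.075 -0.057] g 0.638 t 18.475 q7 1.36
```

```bash
python3 -m pendant '[[0,0,0.02,0,0.5],[0,0,0.04,0,0.5],[0,0,0.04,0,0.5]]' 30; python3 - <<'E'
from h import *
rel(.5565,.22,.02,92.6)
p,d,c=snap('wrist','w14')
f,cx,cy,P,M=cam('wrist',c); v,u=np.mgrid[0:420,0:560]
X=np.stack([(u-cx)/f*d,(v-cy)/f*d,d],-1)@M.T+P; H=X[...,2]
for u in (250,285,310): print([round(float(H[v,u])*1000,1) for v in range(90,350,15)])
print('slab',[round(float(H[v,210])*1000,1) for v in range(70,300,20)])
E
```

```text
clock: 18.85
position: [0.5559, 0.2196, 0.0168]
ee_rot: [-0.022, 1.0, 0.0, -0.0]
ft_force: [-3.6, -0.6, 4.1]
grip_width: 0.641
rel [-0.016  0.011 -0.081] turn -0.014 | pos [0.5559 0.2196 0.0168] yaw 92.51 tilt [-0.0002  0.0002] F [-3.65 -0.59  4.08] tz [-0.303  0.518 -0.065] g 0.641 t 18.85 q7 1.36
[16.4, 28.4, 28.3, 27.1, 27.6, 27.7, 29.2, 28.7, 28.1, 27.1, 27.3, 26.9, 27.6, 27.3, 28.1, 26.2, 27.4, 29.1]
[16.4, 18.0, 28.8, 27.6, 27.4, 28.8, 27.5, 27.6, 27.1, 28.2, 28.3, 28.7, 28.5, 28.7, 27.7, 27.2, 28.4, 28.1]
[17.7, 18.2, 28.5, 27.4, 27.9, 29.1, 29.5, 27.6, 28.5, 27.8, 27.9, 29.0, 28.2, 28.5, 28.2, 27.3, 27.7, 28.7]
slab [18.4, 17.9, 17.9, 18.2, 17.3, 16.9, 17.4, 17.7, 18.3, 18.1, 41.0, 56.5]
```

View pics/w14.png

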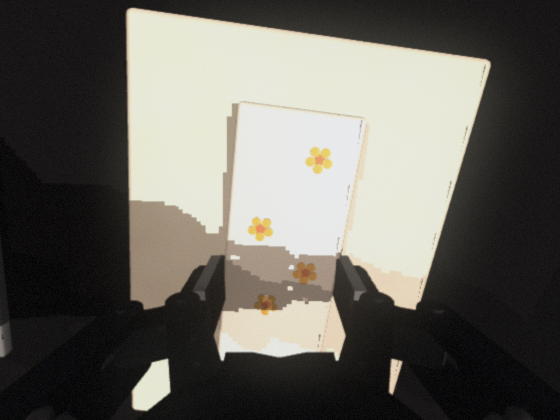

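The plaque lies flat: its top reads 28 mm everywhere and the slab 18 mm. Releasing.

```bash
python3 -m pendant '[[0,0,0,0,0.3],[0,0,0,0,0.2],[0,0,0,0,0.1],[0,0,-0.1,0,0],[0,0,-0.6,0,0]]' 20; python3 -m pendant '[[0,0,-1,0,0],[0,0,-2,0,0],[0,0,-3,0,0],[0.5,0,-4,0,0],[2,0,-4,0,0]]'; python3 -m pendant '[[1,0,-0.3,0,0],[2,0,-0.5,0,0],[2.5,0,-0.5,0,0],[2.5,0,-0.5,0,0]]';python3 -c "
from h import *
rel(.4,.2,.2)
snap('wrist','w15');snap('top','t15');snap('side','s15')"
```

```text
clock: 19.52
position: [0.5552, 0.2192, 0.0405]
ee_rot: [-0.022, 1.0, -0.001, -0.001]
ft_force: [-0.1, -0.2, -0.5]
grip_width: 0.996
clock: 20.15
position: [0.4785, 0.2159, 0.205]
ee_rot: [-0.02, 1.0, 0.002, 0.003]
ft_force: [-0.5, 0.8, -0.5]
grip_width: 0.999
clock: 20.65
position: [0.3756, 0.2117, 0.2219]
ee_rot: [-0.022, 1.0, 0.001, 0.001]
ft_force: [0.2, -0.2, 0.8]
grip_width: 0.997
rel [-0.594 -0.321  0.548] turn 0 | pos [0.3756 0.2117 0.2219] yaw 92.57 tilt [0.0012 0.0025] F [ 0.18 -0.16  0.83] tz [ 0.02   0.012 -0.056] g 0.997 t 20.65 q7 0.95
```

View pics/t15.png

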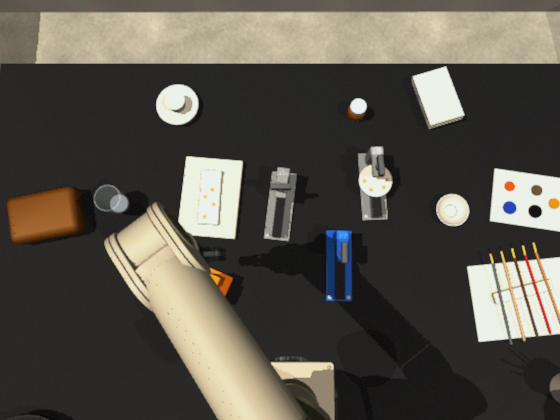

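View pics/w15.png

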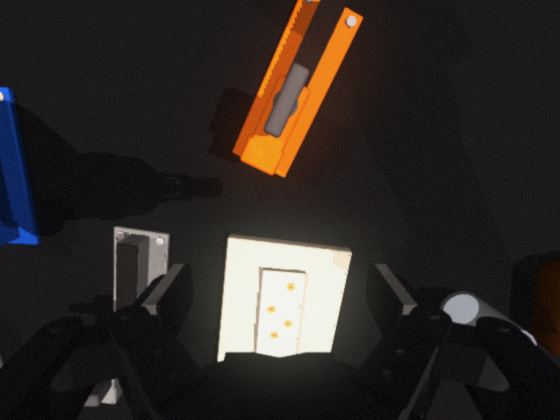

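View pics/s15.png

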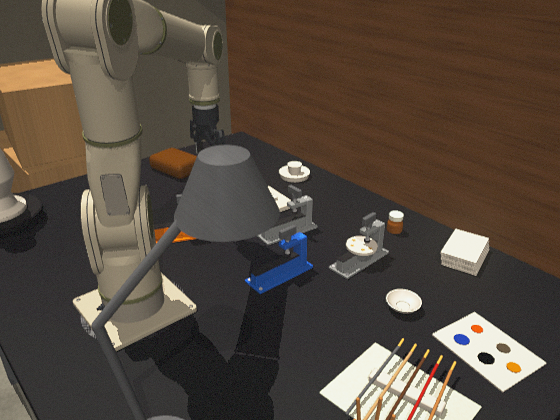

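```bash
python3 - <<'E'
from h import *
a=np.load('pics/top0.npy').astype(int); z=np.load('pics/t15.npz'); b=z['p'].astype(int); d=z['d']; d0=np.load('pics/top0d.npy')
f,cx,cy,P,M=cam('top'); v,u=np.mgrid[0:420,0:560]
X=np.stack([(u-cx)/f*d,(v-cy)/f*d,d],-1)@M.T+P; H=X[...,2]
X0=np.stack([(u-cx)/f*d0,(v-cy)/f*d0,d0],-1)@M.T+P
def rect(X,m,n0):
    n,l,s,_=cv2.connectedComponentsWithStats(m.astype(np.uint8))
    if n<2: print(n0,'none');return
    k=1+np.argmax(s[1:,4]); W=X[l==k]; cc,wh,a=cv2.minAreaRect((W[:,:2]*1000).astype(np.float32)); print(n0,s[k],np.round(cc,1),np.round(wh,1),round(a,1),np.round(W.mean(0)*1000,1))
box=lambda x0,x1,y0,y1:(u>x0)&(u<x1)&(v>y0)&(v<y1)
rect(X,box(185,240,160,235)&(H>.0235),'plaque now')
for n,bx,lo in [('blueknob',box(325,356,235,270),.118),('blue',box(318,360,225,305),.0045),('roundelknob',box(360,395,145,190),.118),('roundelclamp',box(350,400,140,225),.0045),('jar',box(340,375,95,125),.02),('bowl',box(430,475,190,230),.01),('glass',box(85,135,180,220),.04)]:
    rect(X0,bx&(X0[...,2]>lo),n+' 0'); rect(X,bx&(H>lo),n+' 1')
both=np.vstack([x[85:310,80:480,::-1] for x in (a,b)]).astype(np.uint8)
E
python3 - <<'E'
import cv2,numpy as np
a=cv2.imread('pics/s6.png');b=cv2.imread('pics/s15.png')
c=lambda i:cv2.resize(i[190:300,230:400],None,fx=2.3,fy=2.3,interpolation=cv2.INTER_CUBIC)
cv2.imwrite('pics/cmp.png',np.hstack([c(cv2.imread('pics/side0.png')),c(b)]))
E
```

```text
plaque now [ 197  170   24   55 1082] [451.9 159.9] [384.2 126. ] 31.7 [550.  220.1  34.1]
blueknob 0 [339 242   9  22 141] [ 394.7 -131.2] [51.1 20. ] 6.7 [ 394.7 -129.8  139.1]
blueknob 1 [339 242   9  22 143] [ 394.7 -131.1] [19.7 50.9] 87.7 [ 395.  -129.7  138.7]
blue 0 [ 324  231   29   71 1752] [367.7 -82. ] [189.  174.6] 0.0 [ 364.8 -126.    48.7]
blue 1 [ 324  230   29   73 1769] [370.7 -83.5] [172.  191.2] 86.9 [ 365.  -126.6   45.4]
roundelknob 0 [375 155  10  22 158] [ 613.8 -225. ] [51.3 17.6] 2.3 [ 612.9 -224.7  137.6]
roundelknob 1 [375 155  11  22 160] [ 471.1 -125.2] [ 40.6 394.9] 54.8 [ 605.4 -218.9  166. ]
roundelclamp 0 [ 357  147   37   74 1923] [ 472.8 -163.7] [154.7 426.3] 61.8 [ 582.1 -221.6   58.1]
roundelclamp 1 [ 356  146   39   75 1945] [ 488.4 -172.1] [153.3 462.3] 61.6 [ 581.1 -220.6   63.1]
jar 0 [347  99  19  22 312] [ 566.7 -104.7] [ 48.6 535.1] 71.0 [ 790.8 -181.3   60.1]
jar 1 [347  99  19  22 314] [ 566.9 -104.9] [ 48.7 535.7] 71.0 [ 790.9 -181.3   59.7]
bowl 0 [436 194  33  33 615] [ 448.  -231.5] [ 87.5 529.6] 18.7 [ 518.6 -440.6   28.9]
bowl 1 [436 194  33  33 631] [ 448.  -232.1] [ 87.1 530.9] 18.7 [ 519.  -442.3   24.4]
glass 0 [ 93 185  32  28 462] [429.7 260.9] [554.   67.9] 63.5 [538.4 479.6  73.3]
glass 1 [ 93 184  32  29 463] [451.3 250.9] [551.3  67.8] 69.2 [538.3 480.   73.2]
```

View pics/cmp.png

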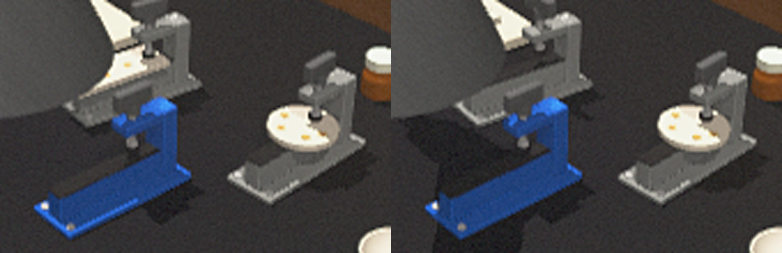

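```bash
python3 - <<'E'
from h import *
z=np.load('pics/t15.npz'); d=z['d']
f,cx,cy,P,M=cam('top'); v,u=np.mgrid[0:420,0:560]
X=np.stack([(u-cx)/f*d,(v-cy)/f*d,d],-1)@M.T+P; H=X[...,2]
m=(u>185)&(u<240)&(v>160)&(v<235)&(H>.0225)&(H<.034)
m=cv2.morphologyEx(m.astype(np.uint8),cv2.MORPH_OPEN,np.ones((3,3)))
ys,xs=np.where(m); W=ray('top',np.c_[xs,ys],.028)
print(cv2.minAreaRect((W[:,:2]*1000).astype(np.float32)),W.mean(0),np.median(H[m>0]))
from workcell import hand_in
print(hand_in())
E
```

```text
((551.9283447265625, 220.75299072265625), (56.649139404296875, 150.04763793945312), 87.4880599975586) [0.55118142 0.22122952 0.028     ] 0.028192027813207288
the job is handed in; nothing more can be done
None
```

The rectangular plaque is on the kiln slab, painted face up. On the way there I made one wrong move that bumped the blue look-alike clamp.

- **Clamp:** the knob of the plaque's clamp comes loose clockwise from above, so it has the left-hand thread. I turned it about 81° (1.4 rad), and the knob was 7 mm higher afterwards.
- **Plaque:** I slid it 50 mm out along the rail, gripped it again at its centre and set it down with about 4 N.
- **Final position:** it lies flat, with its top at 28 mm. Its centre is at (0.552, 0.221) against the slab's (0.555, 0.220), so it is wholly on the slab. It is about 2° off the slab's long axis.
- **What went wrong:** after lifting the plaque I sent the arm the wrong way in y. Something pushed back with about 48 N at the wrist, most likely the plaque meeting the blue clamp's knob. I backed off along the same path. The plaque ended up about 7° askew in the jaws, and I corrected that before setting it down. I can't say whether that contact counts against the 40 N limit on the arm and gripper body.
- **Bystanders:** comparing pictures from before and after, I saw no change in the roundel and its clamp, the jar, the bowl, the glass or the blue clamp. The height fit on the roundel's clamp was noisy, so for that one I relied on the pictures. I did not check the plaque for chips.

The job was handed in at about 21 s, with the gripper open and clear of everything.

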